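# Line up a cover plate with a taper pin

## Robot

A 6-joint arm with a two-finger parallel gripper is mounted at the origin on the work surface. World frame = base frame: x ahead of the robot, y to its left, z up, the work surface at z = 0. Lengths are in m, angles in rad, forces in N, time in s.
With the tool pointing down it reaches from about 0.225 to 0.875 m from the base axis. Payload 3.4 kg.
Tool frame: the origin (TCP) lies at the very end of the fingers, on their centre line; the grasp point (between the pads) lies behind it (manip.tcp_to_grasp is the z of the grasp point in the tool frame, in m); z points along the fingers, y is the direction in which the jaws open and shut (so a half turn about z gives the same grasp; the last joint's range is limited). The gripper opens to 85 mm and grips with 20 to 120 N. Pads are 22 mm wide; open, the fingers measure 114 mm over their backs; the gripper's body (76 mm by 85 mm) begins 54 mm behind the grasp point. The pads swing forward as they close: fully open they stand 13 mm farther back than shut.
Start: joints at [-1.256, 0.276, 1.505, -0, 1.361, -0.121], TCP at [0.243, -0.521, 0.231] pointing down, gripper open.
Joint ranges: [-2.89, 2.89], [-0.75, 2.08], [0.22, 2.7], [-1.18, 4.32], [0.11, 2.71], [-2.7, 2.7]. Speed limits (rad/s): [2.57, 2.57, 3.14, 3.14, 3.14, 3.14].

## Interface

Orientations are given as a unit quaternion [w, x, y, z].
In Python, from rig import manip, eyes gives the robot as it stands.
- The arm moves only by the tool servo_tool, never from a script. Its argument "increments" is a list of rows, each an object with "slide": the shift along the tool's x, y, z in m, a list of three; "spin": the turn about the tool's z in degrees. A call has 1 to 8 rows; each row shifts and turns the commanded pose from where the row before left it, along the tool's axes as they then stand; what a row does not reach is not made up. A row lasts 1/10 s, in which the tool goes at most 50 mm and 8.59 degrees, less where a joint would pass 70% of its speed; a pose out of reach is approached as far as the arm can. A call is refused whole if a number of a shift passes 0.05 or a number of a turn 8.59, either way. A call with a gripper value outside its range is refused whole. "hand" is the opening, from 0 (shut) to 1 (fully open), set as the call begins (left out, the last holds). The fingers move at their own pace and stop on an object; "newtons" is the grip in N (left out, the last holds). Time passes only in rows, so rows that do not move let the fingers close. It gives the time, the measured TCP pose, the force and the opening at its end, in the units of the state.
- manip.get_state(): the state, without advancing time (a new reading comes with each control period).
- eyes.get_image(name): name is "scene" or "top"; returns the picture (480x640x3 uint8, blue, green, red); there is no depth.
- eyes.calibration(name): a dict with "fx", "fy", "cx", "cy" (pixels), "rvec" (rotation vector, rad) and "tvec" (3), from world to camera coordinates, as OpenCV has them. Camera axes: x right, y down, z forward; pixel columns grow to the right and rows downward; lengths in m; the calibration is good to about 2 mm. A picture is of the moment at which its call begins. calibration takes no time and is no camera call.
- manip.sign_off(): hands the job in, once; it reports no verdict.
The state is a dict: "clock": time; "qpos": joint angles; "qd": joint speeds; "effort": joint torques, N m; "position": TCP position; "ee_rot": TCP orientation; "contact_force": force on the tool from outside, world axes, zero at the start; "moment": the same for the moment, N m; "width": finger opening in m.
Only numpy, scipy, OpenCV 4.12 (cv2) and the standard library are available. Lean on these libraries where they do the work, as an engineer would, in place of code of your own. Each camera call takes 0.05 s, during which the arm holds its last target.

## Task

The aluminium cover plate on the loose housing block has slid, so its hole is out of line with the bore beneath it. Take the tapered pin with the round knob from the rack and, keeping hold of the knob, push it straight down through plate and block until its collar rests flat on the plate, so that the taper draws the plate into line; then let go and leave it in. Do not push the plate with the gripper, and leave the block about where it stands.

Things in the scene. Friction and masses are not known exactly. Their poses are not given: they have to be found in the camera images.
- pin: Tapered steel pin hanging upright by its collar in a rack hole; tip 26 mm above the bench. Origin: centre of the lower tip, z up. Going up: taper from 6 mm dia to 32 mm at 44 mm; shank to 64; collar 48 mm dia, 64 to 72; round knob 28 mm dia, 72 to 112 (bevelled from 106) to grip. 0.35 kg. Not wanted: its straight neighbour with a square 26 mm head and a slim one with a T bar. Their order varies.
- rack: Fixed dark steel rack: shelf 70 x 280 x 8 mm on two end panels, open front and back, base 90 x 290 mm. Origin: centre of its underside, on the bench; z up, y along the row. Shelf top at 90 mm; three 36 mm holes at y = -90, 0 and 90 mm, one pin in each, heads up to 138 mm above the bench. Fingers have most room closing across the row (along x).
- plate: Cover plate, bare aluminium 150 x 110 x 10 mm, 0.4 kg, one 36 mm through hole, four small dark dots. Lies loose and flat on the block, lightly oiled, and slides easily. Origin: on the hole's axis at the underside, z up; it spans x = -50 to 100 mm, y = -55 to 55 mm. At the start its hole is 9 to 13 mm out of line with the bore, mostly towards the block's +x.
- block: Grey housing block under the plate, 160 x 120 x 60 mm, 2.2 kg, standing loose on the bench (slides at 10 to 25 N). One 38 mm through bore, seen through the plate's hole. Origin: on the bore's axis at the underside, on the bench, z up; it spans x = -55 to 105 mm, y = -60 to 60 mm. Aim the pin at this bore: the slim tip clears the plate, the taper shifts it. Pin home: tip 6 mm above the bench.
Things that resemble listed ones, but are neither listed nor needed, are in the scene too. What is shaped like the pin but brown is not meant.

How it is judged:
By the outcome, as a careful person would: the job done as asked, in the order asked, and still so for the second after the job is handed in, with the robot touching nothing.
It also fails if it takes over 42 s, if anything falls off the work surface, if the arm or the gripper's body presses on something with over 40 N, if the wrist force passes 120 N, or if a joint passes its speed limit or range.

## Working session

There is one attempt and no reset: what is moved stays moved. The work goes in short steps, Python scripts to look and compute and a tool call to move; the robot and the scene stay as the last step left them, time stands still between calls to the robot, and variables do not carry over. Pictures are saved under pics/ and viewed, and the job is handed in when it is done.

Besides the shell and the picture viewer there is one more tool, called after "Emit:" as a command line: name --argument value ..., lists and objects as JSON in quotes. servo_tool: Moves the arm, as the interface text tells. Its arguments: {"type":"object","properties":{"increments":{"type":"array","items":{"type":"object","properties":{"slide":{"type":"array","items":{"type":"number"}},"spin":{"type":"number"}}}},"hand":{"type":"number"},"newtons":{"type":"number"}},"required":["increments"]}

```bash
ls; mkdir -p pics; python3 - <<'E'
from rig import manip, eyes
import cv2
s=manip.get_state()
for k,v in s.items(): print(k,v)
print(manip.tcp_to_grasp)
for n in("scene","top"):
    cv2.imwrite(f"pics/{n}0.png",eyes.get_image(n)); print(n,eyes.calibration(n))
E
```

```text
pics
clock 0.0
qpos [-1.25600066e+00  2.76590884e-01  1.50613247e+00 -2.69645106e-05
  1.36069669e+00 -1.21004141e-01]
qd [ 0.00120776  0.00234938  0.00053313 -0.00048029 -0.00047338  0.00125228]
effort [-7.32225053e-04 -4.16777980e+01 -2.45807809e+01 -3.12652573e-04
  1.10620604e-02 -9.07363528e-06]
position [ 0.24254723 -0.52075723  0.23044232]
ee_rot [-9.08131649e-04  9.76352582e-01  2.16182332e-01 -1.01515872e-04]
contact_force [ 0.59967009  0.06395276 -0.14179634]
moment [ 0.01980304  0.00440878 -0.04430326]
width 0.08521762761231243
-0.0187
scene {'fx': 503.30554659551615, 'fy': 503.30554659551615, 'cx': 321.8773955166221, 'cy': 245.21890357668383, 'rvec': array([ 1.06093532,  2.53894125, -0.9079995 ]), 'tvec': array([ 0.30370251, -0.19938145,  1.08064672])}
top {'fx': 449.55206287215276, 'fy': 449.55206287215276, 'cx': 314.8679859177382, 'cy': 243.9182582461918, 'rvec': array([ 2.14190554, -2.11616077,  0.15590166]), 'tvec': array([-0.00129061,  0.47258126,  0.80858991])}
```

View pics/scene0.png

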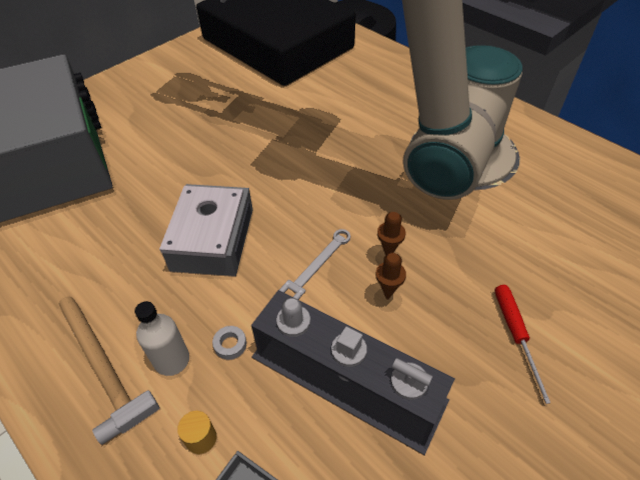

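View pics/top0.png

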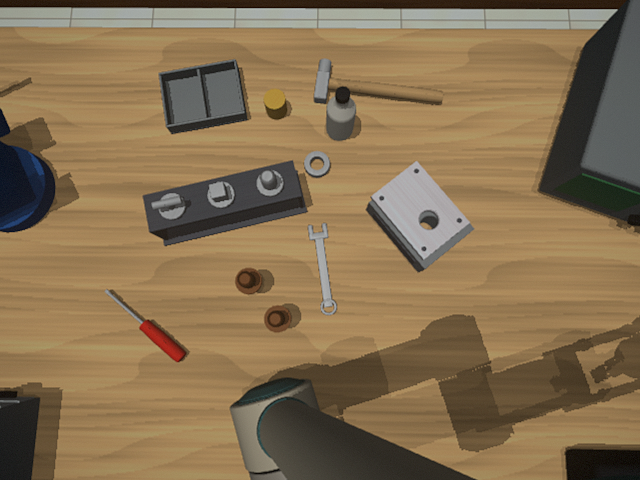

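Candidates for the round-knob pin are listed by (scene | top) pixel:
- Round grey knob: (292,313 | 268,181).
- Square head: (349,343 | 220,192).
- T bar: (410,376 | 170,205).
- Brown look-alikes: (391,230) and (390,275) | (278,318) and (249,280).

I choose the round grey knob in the rack's hole nearest the block. Next are close crops.

```bash
python3 - <<'E'
import cv2
a=cv2.imread("pics/top0.png"); b=cv2.imread("pics/scene0.png")
def crop(im,x,y,w,h,s,n): cv2.imwrite(n,cv2.resize(im[y:y+h,x:x+w],None,fx=s,fy=s,interpolation=cv2.INTER_CUBIC))
crop(a,230,150,90,65,8,"pics/c_top_pin.png")
crop(a,360,155,120,120,5,"pics/c_top_blk.png")
crop(b,245,285,110,80,7,"pics/c_sc_pin.png")
crop(b,155,175,105,105,5.7,"pics/c_sc_blk.png")
E
```

```text
(no output)
```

View pics/c_top_pin.png

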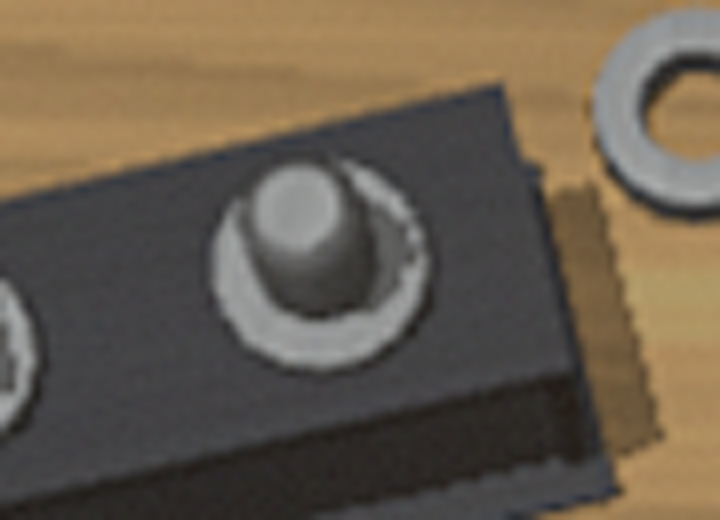

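View pics/c_top_blk.png

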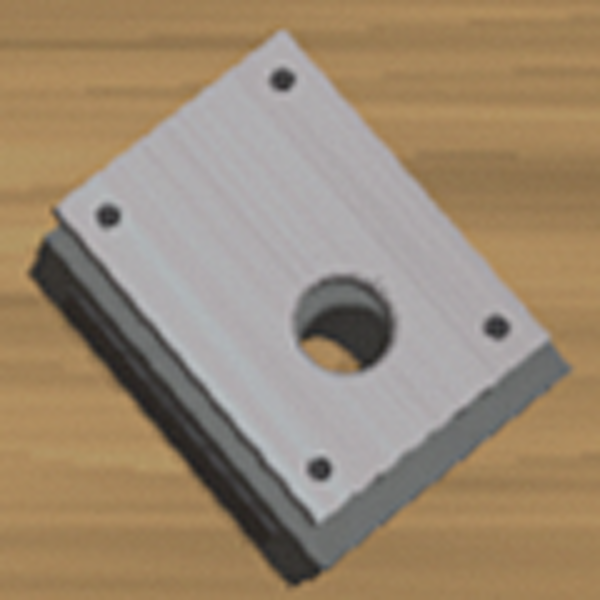

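View pics/c_sc_pin.png

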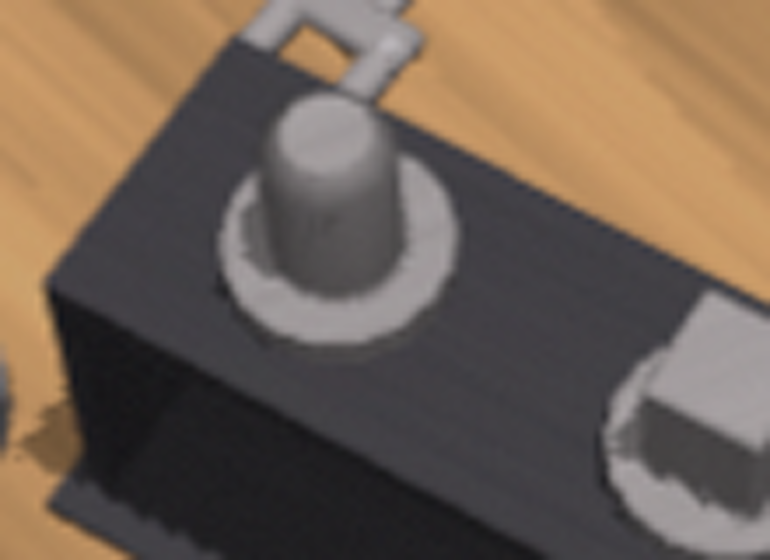

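View pics/c_sc_blk.png

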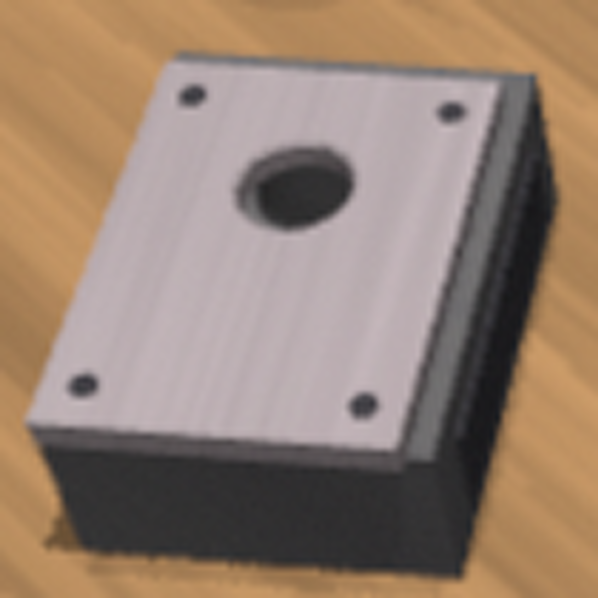

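```bash
cat > h.py <<'E'
import numpy as np, cv2
from rig import manip, eyes
from scipy.optimize import least_squares
C={n:eyes.calibration(n) for n in("scene","top")}
def K(c): return np.array([[c["fx"],0,c["cx"]],[0,c["fy"],c["cy"]],[0,0,1.]])
def proj(n,P):
    c=C[n]; return cv2.projectPoints(np.asarray(P,float).reshape(-1,3),c["rvec"],c["tvec"],K(c),None)[0].reshape(-1,2)
def back(n,uv,z):
    c=C[n]; R=cv2.Rodrigues(c["rvec"])[0]; o=-R.T@c["tvec"]
    d=R.T@np.linalg.inv(K(c))@np.array([uv[0],uv[1],1.]); return o+d*(z-o[2])/d[2]
def full(x0,y0,s,uv): return np.array([(uv[0]+.5)/s-.5+x0,(uv[1]+.5)/s-.5+y0])
def fit(obs,x0):
    # obs: list of (cam, local xyz, uv)
    def T(p,l): c,s=np.cos(p[2]),np.sin(p[2]); return [p[0]+c*l[0]-s*l[1],p[1]+s*l[0]+c*l[1],l[2]]
    f=lambda p: np.concatenate([proj(n,T(p,l))[0]-uv for n,l,uv in obs])
    r=least_squares(f,x0,loss="soft_l1",f_scale=1.0); return r.x, f(r.x).reshape(-1,2)
E
cat > m.py <<'E'
from h import *
T=lambda u,v: full(360,155,5,(u,v)); S=lambda u,v: full(155,175,5.7,(u,v))
b=[("top",(-.055,.06,.06),T(325,570)),("top",(-.055,-.06,.06),T(570,368)),("top",(.105,.06,.06),T(50,232)),
("top",(.105,.06,0),T(35,272)),("top",(-.055,.06,0),T(297,585)),
("scene",(-.055,.06,.06),S(533,75)),("scene",(.105,.06,.06),S(435,465)),("scene",(-.055,-.06,.06),S(175,55)),
("scene",(.105,.06,0),S(462,577)),("scene",(.105,-.06,0),S(88,548))]
p=[("top",(.1,-.055,.07),T(283,30)),("top",(.1,.055,.07),T(55,212)),("top",(-.05,.055,.07),T(320,522)),("top",(-.05,-.055,.07),T(548,340)),("top",(0,0,.07),T(345,325)),
("scene",(-.05,-.055,.07),S(170,63)),("scene",(-.05,.055,.07),S(500,82)),("scene",(.1,.055,.07),S(402,452)),("scene",(.1,-.055,.07),S(35,425)),("scene",(0,0,.07),S(297,189))]
for nm,o in(("block",b),("plate",p)):
    i=np.append(back("top",T(345,325),.07)[:2],np.pi/4)
    for sub in("both","top","scene"):
        oo=[q for q in o if sub in("both",q[0])]
        x,r=fit(oo,i); print(nm,sub,np.round(x[:2]*1000,1),np.round(np.degrees(x[2]),2),"\n" if sub!="both" else np.round(r,1).tolist())
P=lambda u,v: full(230,150,8,(u,v)); Q=lambda u,v: full(245,285,7,(u,v))
print("knobtop",back("top",P(297,207),.138),back("scene",Q(328,133),.138))
print("collar",back("top",P(322,264),.098),back("scene",Q(339,240),.098))
print("sq,T collar",back("top",(220.5,194),.098),back("top",(172,207),.098),"rack corners",back("top",P(500,85),.09),back("top",P(572,372),.09))
E
python3 m.py
```

```text
block both [ 506.2 -208.1] 39.28 [[0.6, 0.1], [1.3, -0.1], [-0.8, 0.8], [-0.9, 0.5], [-0.8, 0.4], [0.2, 0.1], [-0.9, -0.7], [0.2, -0.2], [-0.3, 0.6], [-1.2, 0.8]]
block top [ 506.6 -208.7] 38.77 

block scene [ 505.8 -208. ] 39.62 

plate both [ 514.3 -202.8] 39.35 [[-0.5, 0.1], [-0.4, -0.4], [0.1, 0.7], [0.5, -0.4], [-0.0, 0.1], [-0.2, 0.1], [0.6, 0.3], [-0.1, -0.2], [-0.8, -0.0], [0.2, -0.4]]
plate top [ 514.3 -202.9] 39.09 

plate scene [ 514.3 -202.7] 39.58 

knobtop [0.57371549 0.08643182 0.138     ] [0.57251148 0.08654661 0.138     ]
collar [0.5734254  0.08566494 0.098     ] [0.57277329 0.086497   0.098     ]
sq,T collar [0.55146222 0.17339463 0.098     ] [0.52676086 0.25904064 0.098     ] rack corners [0.61856029 0.04721992 0.09      ] [0.55116907 0.02954215 0.09      ]
```

The round knob on its collar is confirmed at top-crop (297,207), with no brown in it. Fitted positions:
- **Pin:** (573.0, 86.3) mm. The rack yaw is about 15°.
- **Bore:** (506.3, -208.2) mm, block yaw 39.3°.
- **Plate hole:** 9.7 mm out of line, mostly along the block's +x, which matches the brief.

First move is to turn the tool by -80°.

Emit:
servo_tool --increments '[{"slide": [0, 0, 0], "spin": -8}, {"slide": [0, 0, 0], "spin": -8}, {"slide": [0, 0, 0], "spin": -8}, {"slide": [0, 0, 0], "spin": -8}, {"slide": [0, 0, 0], "spin": -8}, {"slide": [0, 0, 0], "spin": -8}, {"slide": [0, 0, 0], "spin": -8}, {"slide": [0, 0, 0], "spin": -8}]' --hand 1 --newtons 70

```text
clock: 0.9
position: [0.2426, -0.521, 0.2308]
ee_rot: [-0.0, 0.711, 0.703, 0.0]
contact_force: [-0.7, 0.3, 0.0]
width: 0.0855
```

Emit:
servo_tool --increments '[{"slide": [0, 0, 0], "spin": -8}, {"slide": [0, 0, 0], "spin": -8}, {"slide": [0, 0, 0], "spin": 0}]'

```text
clock: 1.2
position: [0.2426, -0.521, 0.2308]
ee_rot: [-0.0, 0.609, 0.793, 0.0]
contact_force: [-0.1, -0.5, 0.1]
width: 0.0855
```

```bash
cat > go.py <<'E'
import sys
from h import *
from scipy.spatial.transform import Rotation as Ro
s=manip.get_state(); w,x,y,z=s["ee_rot"]; R=Ro.from_quat([x,y,z,w]).as_matrix()
t=np.array([float(a) for a in sys.argv[1:4]])
print("clock",round(s["clock"],2),"pos",np.round(s["position"],4),"toolx",np.round(R[:,0],3),"toolz",np.round(R[:,2],4),"F",np.round(s["contact_force"],1),"w",round(s["width"],4))
print("tool yaw",np.degrees(np.arctan2(R[1,0],R[0,0])),"slide needed",np.round(R.T@(t-s["position"]),4))
E
python3 go.py .573 .0863 .231
```

```text
clock 1.2 pos [ 0.2426 -0.521   0.2308] toolx [-0.258  0.966  0.001] toolz [-3.e-04  9.e-04 -1.e+00] F [-0.1 -0.5  0.1] w 0.0855
tool yaw 104.95238834098758 slide needed [5.015e-01 4.759e-01 3.000e-04]
```

Emit:
servo_tool --increments '[{"slide": [0.035, 0.033, 0]}, {"slide": [0.035, 0.033, 0]}, {"slide": [0.035, 0.033, 0]}, {"slide": [0.035, 0.033, 0]}, {"slide": [0.035, 0.033, 0]}, {"slide": [0.035, 0.033, 0]}, {"slide": [0.035, 0.033, 0]}, {"slide": [0.035, 0.033, 0]}]'

```text
$.increments[0]: bad value
```

Emit:
servo_tool --increments '[{"slide": [0.035, 0.033, 0]}, {"slide": [0.035, 0.033, 0]}, {"slide": [0.035, 0.033, 0]}, {"slide": [0.035, 0.033, 0]}, {"slide": [0.035, 0.033, 0]}, {"slide": [0.035, 0.033, 0]}, {"slide": [0, 0, 0]}]'

```text
$.increments[0]: bad value
```

```bash
python3 go.py .573 .0863 .102
python3 - <<'E'
from h import *
cv2.imwrite("pics/s1.png",eyes.get_image("scene"))
E
```

```text
clock 1.2 pos [ 0.2426 -0.521   0.2308] toolx [-0.258  0.966  0.001] toolz [-3.e-04  9.e-04 -1.e+00] F [-0.1 -0.5  0.1] w 0.0855
tool yaw 104.95238834098758 slide needed [0.5014 0.4759 0.1293]
```

View pics/s1.png

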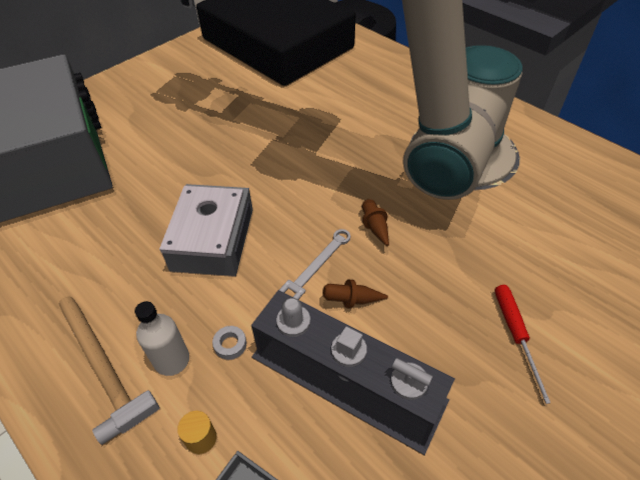

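Rows without a spin value are refused, so nothing moved. The picture shows that the two brown decoys toppled by themselves, at (377,222) and (355,294); everything else is unchanged.

Emit:
servo_tool --increments '[{"slide": [0.035, 0.033, 0], "spin": 0}, {"slide": [0.035, 0.033, 0], "spin": 0}, {"slide": [0.035, 0.033, 0], "spin": 0}, {"slide": [0.035, 0.033, 0], "spin": 0}, {"slide": [0.035, 0.033, 0], "spin": 0}, {"slide": [0.035, 0.033, 0], "spin": 0}, {"slide": [0.035, 0.033, 0], "spin": 0}, {"slide": [0.035, 0.033, 0], "spin": 0}]'

```text
clock: 2.05
position: [0.426, -0.1808, 0.2314]
ee_rot: [0.0, 0.61, 0.792, 0.0]
contact_force: [0.9, -0.1, -0.8]
width: 0.0854
```

Emit:
servo_tool --increments '[{"slide": [0.035, 0.033, 0], "spin": 0}, {"slide": [0.035, 0.033, 0], "spin": 0}, {"slide": [0.035, 0.033, 0], "spin": 0}, {"slide": [0.035, 0.033, 0], "spin": 0}, {"slide": [0.035, 0.033, 0], "spin": 0}, {"slide": [0.035, 0.033, 0], "spin": 0}, {"slide": [0, 0, 0], "spin": 0}]'

```text
clock: 2.75
position: [0.5648, 0.0766, 0.2307]
ee_rot: [-0.0, 0.608, 0.794, 0.002]
contact_force: [-1.0, -0.4, -0.2]
width: 0.0853
```

```bash
python3 go.py .573 .0863 .102
python3 - <<'E'
from h import *
cv2.imwrite("pics/s2.png",eyes.get_image("scene"))
E
```

```text
clock 2.75 pos [0.5648 0.0766 0.2307] toolx [-0.261  0.965  0.002] toolz [ 0.0016  0.003  -1.    ] F [-1.  -0.4 -0.2] w 0.0853
tool yaw 105.13003453976837 slide needed [0.0069 0.0101 0.1287]
```

View pics/s2.png

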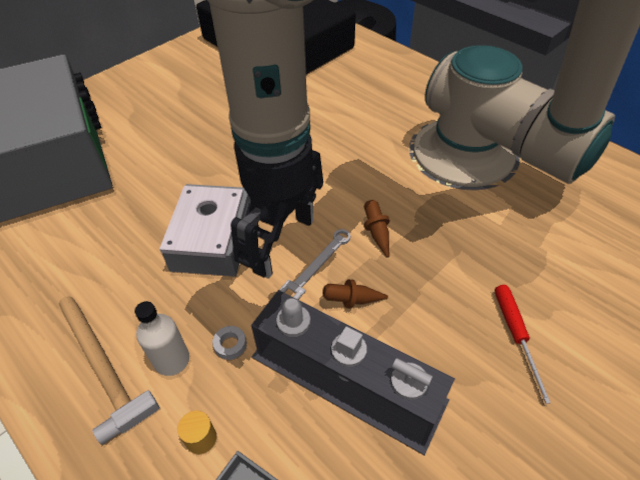

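The gripper is over the rack row, open across it, with the fingers at about (255,255) and (305,210). Next I centre it on the knob, before going down.

Emit:
servo_tool --increments '[{"slide": [0.007, 0.01, 0], "spin": 0}, {"slide": [0, 0, 0.03], "spin": 0}, {"slide": [0, 0, 0.02], "spin": 0}, {"slide": [0, 0, 0], "spin": 0}]'

```text
clock: 3.2
position: [0.568, 0.0796, 0.1785]
ee_rot: [-0.002, 0.61, 0.792, -0.002]
contact_force: [0.1, 0.3, -0.0]
width: 0.0853
```

```bash
python3 go.py .573 .0863 .102
```

```text
clock 3.2 pos [0.568  0.0796 0.1785] toolx [-0.256  0.967  0.001] toolz [-6.5e-03 -4.0e-04 -1.0e+00] F [ 0.1  0.3 -0. ] w 0.0853
tool yaw 104.80353741922195 slide needed [0.0051 0.007  0.0765]
```

Emit:
servo_tool --increments '[{"slide": [0, 0, 0], "spin": 0}, {"slide": [0, 0, 0], "spin": 0}]'

```text
clock: 3.4
position: [0.5713, 0.0801, 0.1827]
ee_rot: [0.001, 0.61, 0.793, 0.001]
contact_force: [0.6, -0.0, 1.0]
width: 0.0851
```

```bash
python3 go.py .573 .0863 .102; python3 -c "
from h import *
print(manip.get_state()['qd'],manip.get_state()['qpos'])"
```

```text
clock 3.4 pos [0.5713 0.0801 0.1827] toolx [-0.257  0.966 -0.001] toolz [ 0.0026 -0.     -1.    ] F [ 0.6 -0.   1. ] w 0.0851
tool yaw 104.87985163105414 slide needed [0.0056 0.003  0.0808]
[ 0.00521875 -0.00407384 -0.0038822  -0.00035898 -0.00296559 -0.00213683] [ 1.88497388e-02  3.08012901e-01  1.58231334e+00 -1.04992117e-04
  1.24862352e+00 -2.40820477e-01]
```

Emit:
servo_tool --increments '[{"slide": [0.0055, 0.003, 0.01], "spin": 0}, {"slide": [0, 0, 0.01], "spin": 0}, {"slide": [0, 0, 0], "spin": 0}, {"slide": [0, 0, 0], "spin": 0}, {"slide": [0, 0, 0], "spin": 0}]'

```text
clock: 3.9
position: [0.572, 0.0869, 0.1613]
ee_rot: [0.0, 0.609, 0.793, 0.0]
contact_force: [-0.2, 0.0, -0.7]
width: 0.0851
```

```bash
python3 go.py .573 .0863 .102
```

```text
clock 3.9 pos [0.572  0.0869 0.1613] toolx [-0.258  0.966 -0.   ] toolz [ 2.e-04 -1.e-04 -1.e+00] F [-0.2  0.  -0.7] w 0.0851
tool yaw 104.97467302705867 slide needed [-0.0008  0.0008  0.0593]
```

Centred within about 1 mm. Now the descent to 0.102.

Emit:
servo_tool --increments '[{"slide": [-0.001, 0.001, 0.015], "spin": 0}, {"slide": [0, 0, 0.015], "spin": 0}, {"slide": [0, 0, 0.015], "spin": 0}, {"slide": [0, 0, 0.014], "spin": 0}, {"slide": [0, 0, 0], "spin": 0}, {"slide": [0, 0, 0], "spin": 0}, {"slide": [0, 0, 0], "spin": 0}]'

```text
clock: 4.6
position: [0.5739, 0.0861, 0.1033]
ee_rot: [0.001, 0.609, 0.793, 0.001]
contact_force: [-0.8, 0.0, -0.0]
width: 0.0851
```

```bash
python3 go.py .573 .0863 .102
python3 - <<'E'
from h import *
a=eyes.get_image("scene"); 
cv2.imwrite("pics/s3.png",cv2.resize(a[180:380,180:430],None,fx=3,fy=3,interpolation=cv2.INTER_CUBIC))
E
```

```text
clock 4.6 pos [0.5739 0.0861 0.1033] toolx [-0.258  0.966 -0.001] toolz [ 2.e-03 -1.e-04 -1.e+00] F [-0.8  0.  -0. ] w 0.0851
tool yaw 104.96947362181874 slide needed [ 0.0004 -0.0008  0.0013]
```

View pics/s3.png

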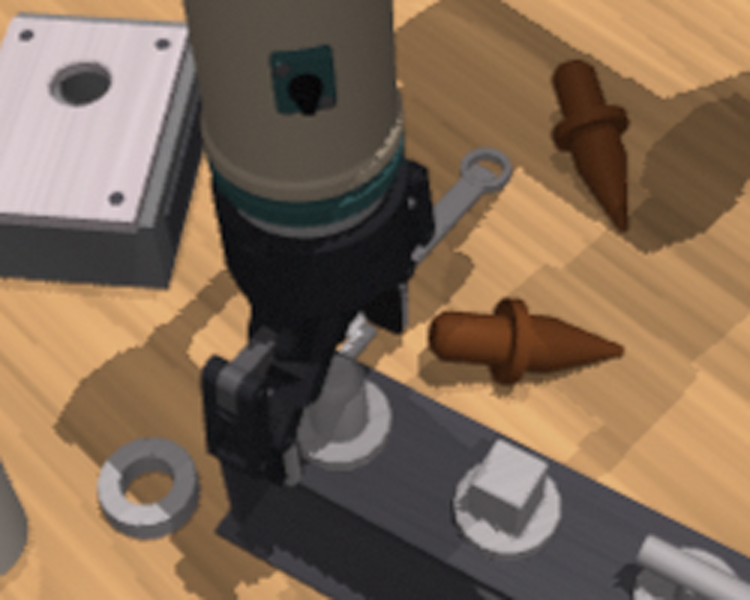

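The fingers straddle the grey round knob, at crop (340,400), on both sides of the shelf, and nothing is touching. I close on it now.

Emit:
servo_tool --increments '[{"slide": [0, 0, 0], "spin": 0}, {"slide": [0, 0, 0], "spin": 0}, {"slide": [0, 0, 0], "spin": 0}, {"slide": [0, 0, 0], "spin": 0}, {"slide": [0, 0, 0], "spin": 0}, {"slide": [0, 0, 0], "spin": 0}, {"slide": [0, 0, 0], "spin": 0}, {"slide": [0, 0, 0], "spin": 0}]' --hand 0 --newtons 80

```text
clock: 5.45
position: [0.5734, 0.0862, 0.1028]
ee_rot: [0.0, 0.609, 0.793, 0.0]
contact_force: [-0.5, 0.9, 5.9]
width: 0.026
```

```bash
python3 go.py .573 .0863 .2
```

```text
clock 5.45 pos [0.5734 0.0862 0.1028] toolx [-0.258  0.966 -0.   ] toolz [ 9.e-04  0.e+00 -1.e+00] F [-0.5  0.9  5.9] w 0.026
tool yaw 104.96699676746093 slide needed [ 0.0002 -0.0002 -0.0972]
```

Emit:
servo_tool --increments '[{"slide": [0, 0, -0.01], "spin": 0}, {"slide": [0, 0, -0.015], "spin": 0}, {"slide": [0, 0, -0.015], "spin": 0}, {"slide": [0, 0, -0.02], "spin": 0}, {"slide": [0, 0, -0.02], "spin": 0}, {"slide": [0, 0, -0.017], "spin": 0}, {"slide": [0, 0, 0], "spin": 0}, {"slide": [0, 0, 0], "spin": 0}]'

```text
clock: 6.25
position: [0.5724, 0.0861, 0.1985]
ee_rot: [-0.001, 0.609, 0.793, -0.001]
contact_force: [-0.4, 0.3, -3.3]
width: 0.026
```

```bash
python3 go.py .5063 -.2082 .2
python3 - <<'E'
from h import *
a=eyes.get_image("scene"); 
cv2.imwrite("pics/s4.png",cv2.resize(a[130:370,150:430],None,fx=2.5,fy=2.5,interpolation=cv2.INTER_CUBIC))
E
```

```text
clock 6.25 pos [0.5724 0.0861 0.1985] toolx [-0.258  0.966  0.   ] toolz [-1.4e-03 -2.0e-04 -1.0e+00] F [-0.4  0.3 -3.3] w 0.026
tool yaw 104.96891572940584 slide needed [-0.2672 -0.1399 -0.0013]
```

View pics/s4.png

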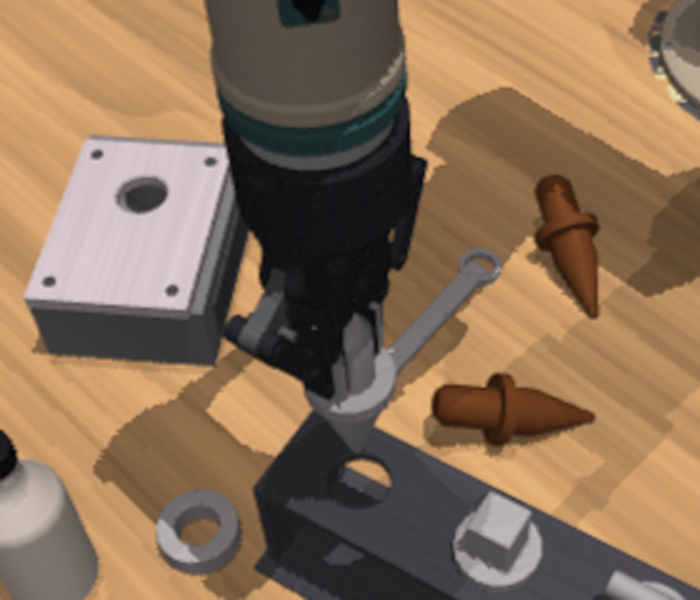

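The pin is out of the rack and upright, with the collar at (350,385) and the tip at (355,450) in the crop; the force of -3.3 N matches 0.35 kg. I carry it over the bore now.

Emit:
servo_tool --increments '[{"slide": [-0.015, -0.008, 0], "spin": 0}, {"slide": [-0.028, -0.015, 0], "spin": 0}, {"slide": [-0.036, -0.019, 0], "spin": 0}, {"slide": [-0.036, -0.019, 0], "spin": 0}, {"slide": [-0.036, -0.019, 0], "spin": 0}, {"slide": [-0.036, -0.019, 0], "spin": 0}, {"slide": [-0.036, -0.019, 0], "spin": 0}, {"slide": [-0.025, -0.013, 0], "spin": 0}]'

```text
clock: 7.1
position: [0.5085, -0.1903, 0.1981]
ee_rot: [-0.001, 0.61, 0.793, -0.001]
contact_force: [0.4, 0.5, -2.0]
width: 0.0257
```

Emit:
servo_tool --increments '[{"slide": [-0.0144, -0.0072, 0], "spin": 0}, {"slide": [-0.0052, -0.0022, 0], "spin": 0}, {"slide": [0, 0, 0], "spin": 0}, {"slide": [0, 0, 0], "spin": 0}, {"slide": [0, 0, 0], "spin": 0}, {"slide": [0, 0, 0], "spin": 0}]'

```text
clock: 7.7
position: [0.5068, -0.2075, 0.1993]
ee_rot: [-0.0, 0.608, 0.794, 0.0]
contact_force: [0.3, -0.4, -3.1]
width: 0.0259
```

```bash
python3 go.py .5063 -.2082 .2
python3 - <<'E'
from h import *
a=eyes.get_image("scene"); b=eyes.get_image("top")
cv2.imwrite("pics/s5f.png",a);cv2.imwrite("pics/t5f.png",b)
cv2.imwrite("pics/s5.png",cv2.resize(a[130:290,140:290],None,fx=3.75,fy=3.75,interpolation=cv2.INTER_CUBIC))
cv2.imwrite("pics/t5.png",cv2.resize(b[140:290,350:500],None,fx=4,fy=4,interpolation=cv2.INTER_CUBIC))
E
```

```text
clock 7.7 pos [ 0.5068 -0.2075  0.1993] toolx [-0.26   0.966  0.   ] toolz [ 1.e-04  3.e-04 -1.e+00] F [ 0.3 -0.4 -3.1] w 0.0259
tool yaw 105.06558171331703 slide needed [-0.0006 -0.0007 -0.0007]
```

View pics/s5.png

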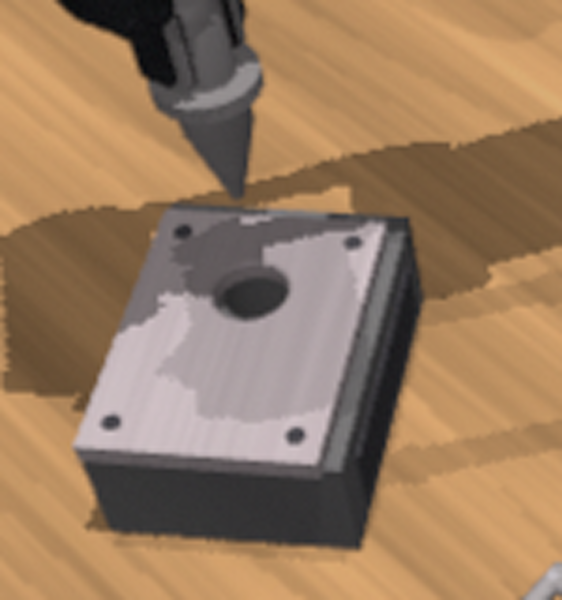

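View pics/t5.png

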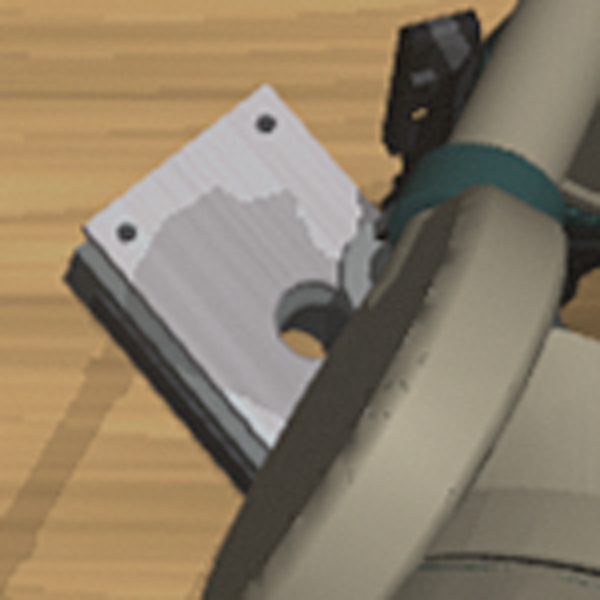

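```bash
python3 - <<'E'
from h import *
a=cv2.imread("pics/s5f.png"); k=6
x0,y0=175,120
im=cv2.resize(a[y0:y0+75,x0:x0+50*2],None,fx=k,fy=k,interpolation=cv2.INTER_CUBIC)
tip=np.array([.5068,-.2075,.1993-.0768])
th=np.linspace(0,2*np.pi,60)
for r,z in((.003,0),(.016,.044),(.016,.064),(.024,.064),(.024,.072)):
    P=np.stack([tip[0]+r*np.cos(th),tip[1]+r*np.sin(th),np.full(60,tip[2]+z)],1)
    uv=((proj("scene",P)-[x0,y0]+.5)*k-.5).astype(int)
    cv2.polylines(im,[uv.reshape(-1,1,2)],True,(0,255,0),1)
cv2.imwrite("pics/ov5.png",im); print(proj("scene",tip))
E
```

```text
[[202.81571057 182.40299645]]
```

View pics/ov5.png

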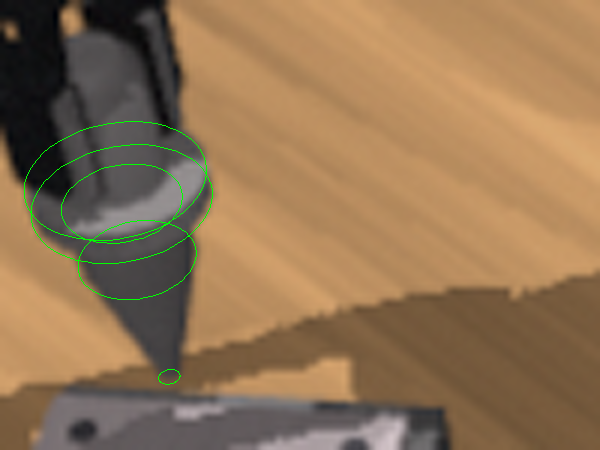

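The overlay of an upright pin at the measured TCP matches the picture within about 0.5 px at the tip (171,374 in the crop). Next I check the bore estimate by overlaying its rims on the first top picture.

```bash
python3 - <<'E'
from h import *
th=np.linspace(0,2*np.pi,90); out=[]
for n,f,x0,y0 in(("top","pics/top0.png",410,200),("scene","pics/scene0.png",188,190)):
    k=10 if n=="top" else 10
    im=cv2.resize(cv2.imread(f)[y0:y0+40,x0:x0+38],None,fx=k,fy=k,interpolation=cv2.INTER_CUBIC)
    for r,z,c,col in((.018,.07,(.5143,-.2028),(0,255,255)),(.019,.06,(.5063,-.2082),(0,255,0)),(.019,0,(.5063,-.2082),(255,0,255))):
        P=np.stack([c[0]+r*np.cos(th),c[1]+r*np.sin(th),np.full(90,z)],1)
        uv=((proj(n,P)-[x0,y0]+.5)*k-.5).astype(int)
        cv2.polylines(im,[uv.reshape(-1,1,2)],True,col,1)
    out.append(im)
cv2.imwrite("pics/bore.png",np.hstack(out))
E
```

```text
(no output)
```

View pics/bore.png

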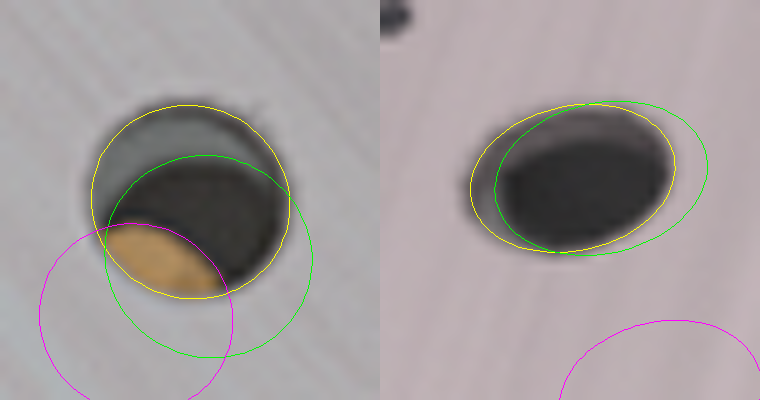

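The rims fit within about 0.5 px in both views, so the bore position stands. I descend to just above the plate, with a small correction.

Emit:
servo_tool --increments '[{"slide": [-0.0006, -0.0007, 0.01], "spin": 0}, {"slide": [0, 0, 0.015], "spin": 0}, {"slide": [0, 0, 0.012], "spin": 0}, {"slide": [0, 0, 0.01], "spin": 0}, {"slide": [0, 0, 0], "spin": 0}, {"slide": [0, 0, 0], "spin": 0}, {"slide": [0, 0, 0], "spin": 0}]'

```text
clock: 8.5
position: [0.5065, -0.2097, 0.1529]
ee_rot: [0.001, 0.609, 0.793, 0.0]
contact_force: [0.7, -0.1, -3.2]
width: 0.0257
```

```bash
python3 go.py .5063 -.2082 .0828
```

```text
clock 8.5 pos [ 0.5065 -0.2097  0.1529] toolx [-0.258  0.966 -0.001] toolz [ 1.2e-03 -8.0e-04 -1.0e+00] F [ 0.7 -0.1 -3.2] w 0.0257
tool yaw 104.96992941515973 slide needed [0.0016 0.0001 0.0701]
```

Emit:
servo_tool --increments '[{"slide": [0.0012, 0, 0.004], "spin": 0}, {"slide": [0, 0, 0.005], "spin": 0}, {"slide": [0, 0, 0.005], "spin": 0}, {"slide": [0, 0, 0.005], "spin": 0}, {"slide": [0, 0, 0], "spin": 0}, {"slide": [0, 0, 0], "spin": 0}]'

```text
clock: 9.1
position: [0.5056, -0.2082, 0.1331]
ee_rot: [-0.0, 0.609, 0.793, -0.0]
contact_force: [0.9, 0.4, -3.7]
width: 0.0257
```

```bash
python3 go.py .5063 -.2082 .0828
python3 - <<'E'
from h import *
a=eyes.get_image("scene")
cv2.imwrite("pics/s6.png",cv2.resize(a[130:290,140:290],None,fx=3.75,fy=3.75,interpolation=cv2.INTER_CUBIC))
E
```

```text
clock 9.1 pos [ 0.5056 -0.2082  0.1331] toolx [-0.258  0.966  0.   ] toolz [-4.e-04  1.e-04 -1.e+00] F [ 0.9  0.4 -3.7] w 0.0257
tool yaw 104.97087029333049 slide needed [-0.0002  0.0007  0.0503]
```

View pics/s6.png

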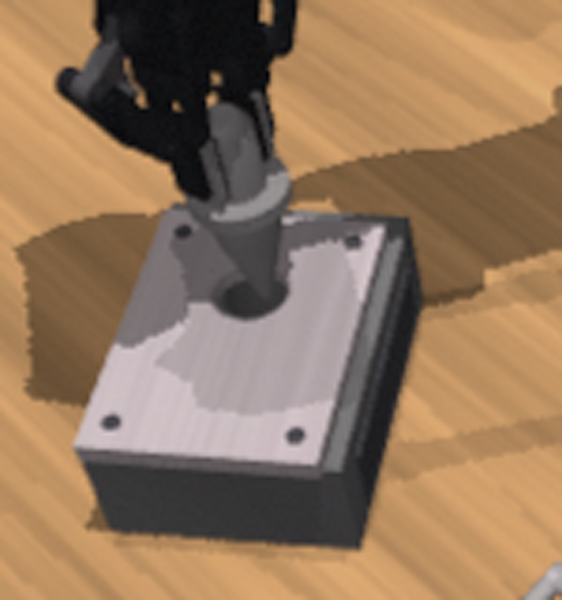

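The tip has entered the plate's hole at crop (270,295), off-centre towards the bore, and the plate hasn't moved. I continue straight down in small steps and watch the force.

Emit:
servo_tool --increments '[{"slide": [0, 0.0005, 0.003], "spin": 0}, {"slide": [0, 0, 0.003], "spin": 0}, {"slide": [0, 0, 0.003], "spin": 0}, {"slide": [0, 0, 0.003], "spin": 0}, {"slide": [0, 0, 0.003], "spin": 0}, {"slide": [0, 0, 0], "spin": 0}]'

```text
clock: 9.75
position: [0.5059, -0.208, 0.1178]
ee_rot: [-0.0, 0.609, 0.793, -0.0]
contact_force: [1.7, 0.6, -3.1]
width: 0.0258
```

Emit:
servo_tool --increments '[{"slide": [0, 0, 0.003], "spin": 0}, {"slide": [0, 0, 0.003], "spin": 0}, {"slide": [0, 0, 0.003], "spin": 0}, {"slide": [0, 0, 0.003], "spin": 0}, {"slide": [0, 0, 0], "spin": 0}, {"slide": [0, 0, 0], "spin": 0}]'

```text
clock: 10.35
position: [0.5058, -0.2081, 0.106]
ee_rot: [-0.0, 0.609, 0.793, -0.0]
contact_force: [0.3, -0.3, -3.6]
width: 0.0263
```

```bash
python3 go.py .5063 -.2082 .0828
python3 - <<'E'
from h import *
a=eyes.get_image("scene")
cv2.imwrite("pics/s7.png",cv2.resize(a[130:290,140:290],None,fx=3.75,fy=3.75,interpolation=cv2.INTER_CUBIC))
E
```

```text
clock 10.35 pos [ 0.5058 -0.2081  0.106 ] toolx [-0.258  0.966  0.   ] toolz [-1.e-03  1.e-04 -1.e+00] F [ 0.3 -0.3 -3.6] w 0.0263
tool yaw 104.97615073341902 slide needed [-0.0002  0.0005  0.0232]
```

View pics/s7.png

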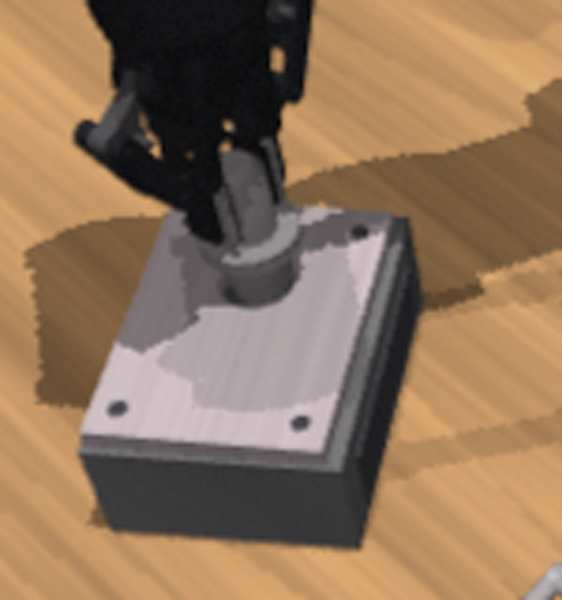

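The taper is drawing the plate into line: its corner moved from (322,475) to (326,455) while the block's corner stays at (360,547). I continue towards seating.

Emit:
servo_tool --increments '[{"slide": [0, 0.0005, 0.003], "spin": 0}, {"slide": [0, 0, 0.003], "spin": 0}, {"slide": [0, 0, 0.003], "spin": 0}, {"slide": [0, 0, 0.003], "spin": 0}, {"slide": [0, 0, 0.003], "spin": 0}, {"slide": [0, 0, 0.003], "spin": 0}, {"slide": [0, 0, 0], "spin": 0}, {"slide": [0, 0, 0], "spin": 0}]'

```text
clock: 11.2
position: [0.5064, -0.208, 0.0881]
ee_rot: [-0.0, 0.609, 0.793, -0.0]
contact_force: [0.0, 1.1, -3.1]
width: 0.0258
```

Emit:
servo_tool --increments '[{"slide": [0, 0, 0.002], "spin": 0}, {"slide": [0, 0, 0.002], "spin": 0}, {"slide": [0, 0, 0], "spin": 0}, {"slide": [0, 0, 0], "spin": 0}]'

```text
clock: 11.6
position: [0.5065, -0.208, 0.0842]
ee_rot: [-0.0, 0.609, 0.793, -0.0]
contact_force: [0.2, -0.0, -3.2]
width: 0.0256
```

```bash
python3 go.py .5063 -.2082 .0828
python3 - <<'E'
from h import *
a=eyes.get_image("scene")
cv2.imwrite("pics/s8.png",cv2.resize(a[160:290,150:270],None,fx=4.6,fy=4.6,interpolation=cv2.INTER_CUBIC))
E
```

```text
clock 11.6 pos [ 0.5065 -0.208   0.0842] toolx [-0.258  0.966  0.   ] toolz [-4.e-04 -1.e-04 -1.e+00] F [ 0.2 -0.  -3.2] w 0.0256
tool yaw 104.97380454551607 slide needed [-0.0002 -0.0002  0.0014]
```

View pics/s8.png

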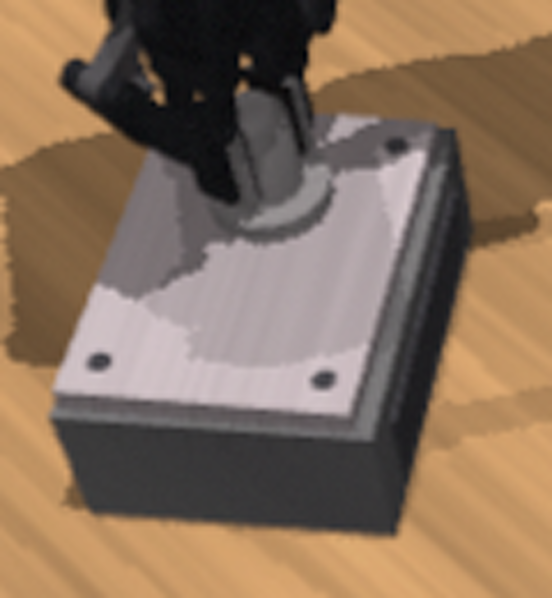

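The collar is about 1–2 mm above the plate with no contact force yet, and the block hasn't moved. I ease down until force appears.

Emit:
servo_tool --increments '[{"slide": [0, 0, 0.001], "spin": 0}, {"slide": [0, 0, 0.001], "spin": 0}, {"slide": [0, 0, 0], "spin": 0}, {"slide": [0, 0, 0], "spin": 0}]'

```text
clock: 12.05
position: [0.5067, -0.2081, 0.0828]
ee_rot: [0.0, 0.609, 0.793, -0.0]
contact_force: [-1.3, 0.3, 2.6]
width: 0.0261
```

Emit:
servo_tool --increments '[{"slide": [0, 0, 0.001], "spin": 0}, {"slide": [0, 0, 0], "spin": 0}, {"slide": [0, 0, 0], "spin": 0}]'

```text
clock: 12.35
position: [0.5067, -0.2081, 0.0828]
ee_rot: [0.001, 0.609, 0.793, -0.0]
contact_force: [-3.0, 0.6, 9.0]
width: 0.0257
```

It's firmly seated: z stays at 0.0828, exactly the predicted home height, while the force rises. I take off the preload and let go.

Emit:
servo_tool --increments '[{"slide": [0, 0, -0.001], "spin": 0}, {"slide": [0, 0, 0], "spin": 0}]'

```text
clock: 12.55
position: [0.5068, -0.2081, 0.0828]
ee_rot: [0.0, 0.609, 0.793, -0.0]
contact_force: [-1.9, 0.4, 3.9]
width: 0.0261
```

Emit:
servo_tool --increments '[{"slide": [0, 0, 0], "spin": 0}, {"slide": [0, 0, 0], "spin": 0}, {"slide": [0, 0, 0], "spin": 0}, {"slide": [0, 0, 0], "spin": 0}, {"slide": [0, 0, 0], "spin": 0}, {"slide": [0, 0, 0], "spin": 0}, {"slide": [0, 0, 0], "spin": 0}, {"slide": [0, 0, 0], "spin": 0}]' --hand 1

```text
clock: 13.35
position: [0.5067, -0.208, 0.0823]
ee_rot: [0.0, 0.609, 0.793, -0.0]
contact_force: [-1.1, 1.0, 0.4]
width: 0.0856
```

```bash
python3 go.py .5063 -.2082 .2
python3 - <<'E'
from h import *
a=eyes.get_image("scene")
cv2.imwrite("pics/s9.png",cv2.resize(a[130:290,140:290],None,fx=3.75,fy=3.75,interpolation=cv2.INTER_CUBIC))
E
```

```text
clock 13.35 pos [ 0.5067 -0.208   0.0823] toolx [-0.258  0.966 -0.   ] toolz [ 1.e-04 -1.e-04 -1.e+00] F [-1.1  1.   0.4] w 0.0856
tool yaw 104.96972406304828 slide needed [-1.000e-04 -4.000e-04 -1.177e-01]
```

View pics/s9.png

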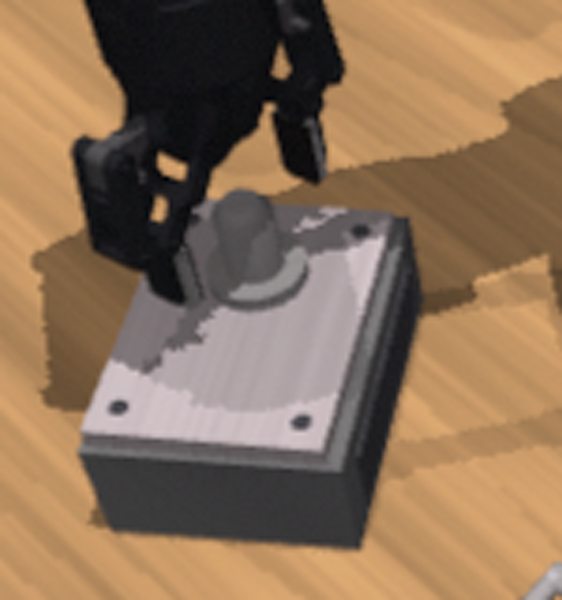

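The gripper is open and clear of the knob, at crop (245,235). The collar sits flat on the plate at (258,285), and the block is where it was. I retreat upwards, then away to the side.

Emit:
servo_tool --increments '[{"slide": [0, 0, -0.01], "spin": 0}, {"slide": [0, 0, -0.025], "spin": 0}, {"slide": [0, 0, -0.03], "spin": 0}, {"slide": [0, 0, -0.03], "spin": 0}, {"slide": [0, 0, -0.03], "spin": 0}, {"slide": [0, 0, -0.02], "spin": 0}, {"slide": [0, 0, 0], "spin": 0}]'

```text
clock: 14.1
position: [0.5085, -0.209, 0.2314]
ee_rot: [0.004, 0.609, 0.793, 0.001]
contact_force: [0.6, -0.1, -0.3]
width: 0.0853
```

Emit:
servo_tool --increments '[{"slide": [-0.02, -0.02, 0], "spin": 0}, {"slide": [-0.03, -0.03, 0], "spin": 0}, {"slide": [-0.035, -0.03, 0], "spin": 0}, {"slide": [-0.035, -0.03, 0], "spin": 0}, {"slide": [-0.035, -0.03, 0], "spin": 0}, {"slide": [-0.03, -0.03, 0], "spin": 0}, {"slide": [-0.02, -0.02, 0], "spin": 0}, {"slide": [0, 0, 0], "spin": 0}]'

```text
clock: 14.9
position: [0.3736, -0.4581, 0.2258]
ee_rot: [-0.001, 0.611, 0.792, -0.001]
contact_force: [0.5, 0.8, -0.5]
width: 0.0853
```

```bash
python3 go.py .3 -.4 .2
python3 - <<'E'
from h import *
a=eyes.get_image("scene");b=eyes.get_image("top")
cv2.imwrite("pics/s10f.png",a);cv2.imwrite("pics/t10f.png",b)
cv2.imwrite("pics/s10.png",cv2.resize(a[175:280,155:260],None,fx=5.7,fy=5.7,interpolation=cv2.INTER_CUBIC))
cv2.imwrite("pics/t10.png",cv2.resize(b[155:275,360:480],None,fx=5,fy=5,interpolation=cv2.INTER_CUBIC))
E
```

```text
clock 14.9 pos [ 0.3736 -0.4581  0.2258] toolx [-0.254  0.967  0.001] toolz [-0.0021 -0.     -1.    ] F [ 0.5  0.8 -0.5] w 0.0853
tool yaw 104.71849452979406 slide needed [ 0.0749 -0.0564  0.026 ]
```

View pics/s10.png

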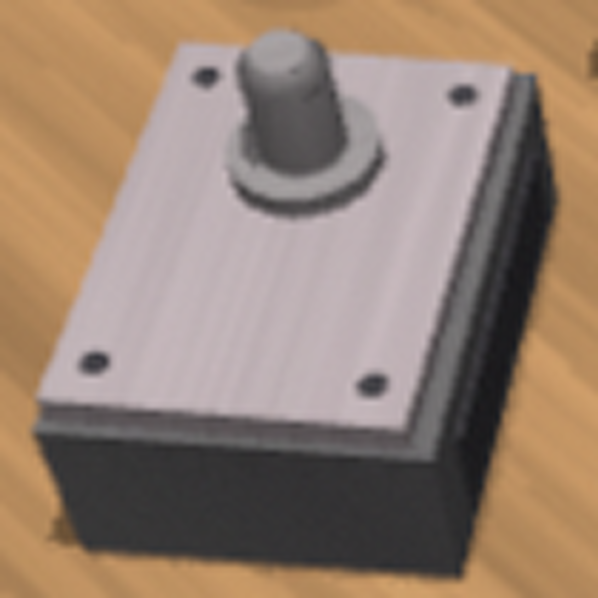

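View pics/t10.png

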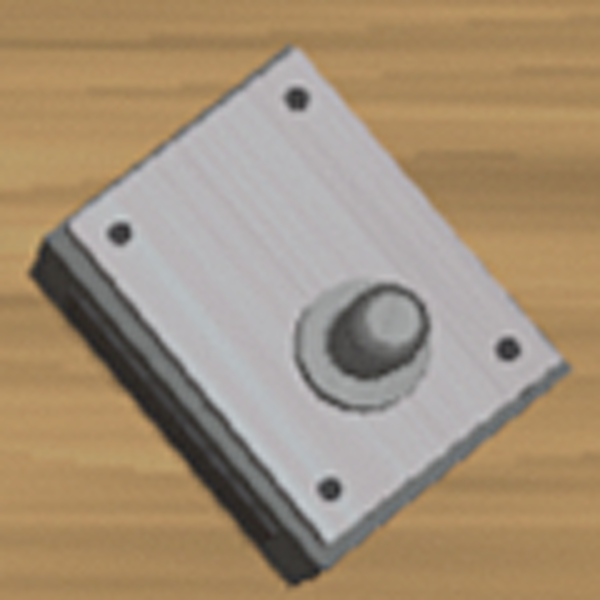

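Emit:
servo_tool --increments '[{"slide": [0, 0, 0], "spin": 0}, {"slide": [0, 0, 0], "spin": 0}, {"slide": [0, 0, 0], "spin": 0}]'

```text
clock: 15.3
position: [0.3767, -0.4541, 0.2274]
ee_rot: [0.0, 0.608, 0.794, 0.0]
contact_force: [0.3, 0.1, -0.5]
width: 0.0851
```

```bash
python3 - <<'E'
from h import *
P=lambda u,v: full(360,155,5,(u,v)); S=lambda u,v: full(155,175,5.7,(u,v))
p=[("top",(.1,-.055,.07),P(295,46)),("top",(.1,.055,.07),P(68,226)),("top",(-.05,.055,.07),P(329,544)),("top",(-.05,-.055,.07),P(566,365)),
("scene",(-.05,-.055,.07),S(182,43)),("scene",(-.05,.055,.07),S(512,67)),("scene",(.1,.055,.07),S(408,430)),("scene",(.1,-.055,.07),S(40,400))]
x,r=fit(p,[.508,-.207,.68]); print(np.round(x[:2]*1000,1),np.degrees(x[2]),np.abs(r).max())
print("collar top",back("top",P(363,345),.078),back("scene",S(305,155),.078),"knob top",back("top",P(398,318),.118),back("scene",S(281,62),.118))
E
```

```text
[ 506.9 -207.3] 38.54593407338748 0.8582432023106321
collar top [ 0.5054626  -0.20714806  0.078     ] [ 0.50812425 -0.204847    0.078     ] knob top [ 0.50649832 -0.20948178  0.118     ] [ 0.5078392 -0.2045425  0.118    ]
```

```bash
python3 -c "
from rig import manip
print(manip.sign_off())"
```

```text
the job is handed in; nothing more can be done
None
```

The tapered pin is home: I took the round-knob pin from the rack by its knob, pushed it straight down through plate and block, let go, and handed the job in at about 15.3 s.

**Seating:** the collar met the plate at TCP z = 82.8 mm, exactly the predicted home height. It stayed there while the reading rose from -3 N (the pin's weight) to +9 N.

**Plate and block:** the plate's hole went from 9.7 mm out of line to about 1 mm from the bore. In the pictures the block's corners hadn't moved, the collar lay flat, and the gripper was clear when I handed in.

**Checks that disagreed or failed:**
- Rough readings of the final knob and collar position differ by 3 to 5 mm between the two cameras. I put this down to hand-picked pixels and relied on the seating height and the plate fit.
- The grip read 26 mm on the 28 mm knob, but it held without slipping.
- Two move calls were refused because rows had no spin value; nothing moved.
- The two brown look-alikes toppled by themselves before the arm came near them.

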